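# Tip a chopping board into its rack under the kitchen shelf

## Robot

A 6-joint arm with a two-finger parallel gripper is mounted at the origin on the work surface. World frame = base frame: x ahead of the robot, y to its left, z up, the work surface at z = 0. Lengths are in mm, angles in rad, forces in N, time in s.
With the tool pointing down it reaches from about 400 to 925 mm from the base axis. Payload 12.5 kg.
Tool frame: the origin (TCP) lies midway between the tips of the shut fingers; the grasp point (between the pads) lies 19 mm behind it; z points along the fingers, y is the direction in which the jaws open and shut (so a half turn about z gives the same grasp; the last joint's range is limited). The gripper opens to 95 mm and grips with 3 to 60 N. Pads are 20 mm wide; open, the fingers measure 119 mm over their backs; the gripper's body (75 mm by 180 mm) begins 59 mm behind the grasp point.
Start: joints at [1.045, 0.491, 1.559, -0, 1.092, -0.106], TCP at [254.722, 570.757, 214.661] pointing down, gripper open.
Joint ranges: [-3.1, 3.1], [-0.84, 2.19], [0.05, 2.79], [-1.13, 4.28], [0.06, 2.93], [-2.69, 2.69]. Speed limits (rad/s): [2.22, 2.22, 2.79, 3.14, 3.14, 3.14].

## Interface

Orientations are given as [roll, pitch, yaw] about the fixed x, y, z axes, in that order (R = Rz(yaw) Ry(pitch) Rx(roll)).
In Python, from cell import env, eyes, job_done, boxes_of, regions_of gives the robot as it stands.
- The arm moves only by the tool send_rows, never from a script. Its argument "plan" is text: rows parted by semicolons, each of 5 numbers parted by spaces: the shift along the tool's x, y, z in mm, then the turn about the tool's z in rad, then the finger opening in mm, from 0 to 95.1. In form: x y z roll gripper; .... A call has 1 to 8 rows; each row shifts and turns the pose as measured when the row begins, along the tool's axes as they then stand; what a row does not reach is not made up. A row lasts 1/10 s, in which the tool goes at most 50 mm and 8.59 degrees, less where a joint would pass 70% of its speed; a pose out of reach is approached as far as the arm can. A call with a gripper value outside its range is refused whole. The fingers move at their own pace and stop on an object; the grip force is fixed at half the most. Time passes only in rows, so rows that do not move let the fingers close. It gives the time, the measured TCP pose, the force and the opening at its end, in the units of the state.
- env.state(): the state, without advancing time (a new reading comes with each control period).
- eyes.read_camera(name): name is "scene" or "top" or "wrist"; returns a dict with "image" (400x640x3 uint8, red, green, blue), "vertical_fov" (degrees; the focal length in pixels is half the picture's height over the tangent of half this angle, whatever the lens; pixels are square), "cx", "cy" (the principal point, pixels), "extrinsics" (4x4, takes a point from camera to world coordinates). Camera axes: x right, y up, looking along -z (the intrinsics and any distortion apply to the point x, -y, -z); pixel columns grow to the right and rows downward; lengths in mm; the calibration is good to about 2 mm. A picture is of the moment at which its call begins. There is no depth.
- job_done(): hands the job in, once; it reports no verdict.
Trained networks look in a picture, given as the dict that the camera call returned (one of the last four; its "shot" number tells which), for a name from the list of things; names that differ only in an ending like _2 or _b are one class to them, and where a whole thing is asked for, a point or a joint stands for the part that bears it (a point fixed in the world has none). Each returns a list of dicts, best first, with "confidence" (0 to 1); they miss things now and then, are a little off and sometimes report something else, mostly with a low value. They report only what shows in the picture. A call takes as long as a camera call. They do not tell look-alikes from the thing itself.
- boxes_of(target, picture): "bbox" ([left, top, width, height] in pixels, round what is visible of it).
- regions_of(target, picture): "pixels" (400x640 bool, what is visible of it) and "bbox" ([left, top, width, height] in pixels, round what is visible of it).
The state is a dict: "t": time; "joints": joint angles; "qvel": joint speeds; "tau": joint torques, N m; "eef_pos": TCP position; "tcp_rot": TCP orientation; "ft_force": force on the tool from outside, world axes, zero at the start; "moment": the same for the moment, N m; "opening": opening from 0.0 (shut) to 1.0 (fully open).
Only numpy, scipy, OpenCV 4.12 (cv2) and the standard library are available. Lean on these libraries where they do the work, as an engineer would, in place of code of your own. Each camera call takes 0.05 s, during which the arm holds its last target.

## Task

Take the small wooden chopping board that leans in the steel draining stand and put it away in the wooden board rack: tip its lower edge down into the rack's slot with the board leaning out towards the robot, clear of the little shelf above, then straighten it until it lies back flat against the backrest with its lower edge fully down in the slot. Let go of it, and leave the bowl, the lidded pot, the spatula and the fruit basket where they are.

Things in the scene. Friction and masses are not known exactly. Their poses are not given: they have to be found in the camera images.
- board_center (a point): centre of the chopping board: pale wood, two dark stripes, 10 mm thick (x axis, its normal), 150 wide (y), 160 high (z, from lower to upper edge), 0.15 to 0.27 kg, loose. At the start it leans in the stand, top towards the robot, 27 degrees from vertical. Its upper 65 mm is free on both faces, to be pinched across the thickness with the tool tilted likewise
- board_foot (a point): middle of the board's lower edge face, 80 mm below its centre along its z axis; same axes
- stand: steel draining stand on a grey tray 190 x 130 mm, fixed; x points away from the robot, z up; origin on the table below the board's foot. The foot rests 35 mm up on a tilted ledge with a 14 mm lip beyond it; two slanted slats carry the underside of the board's lower 92 mm. The board is drawn out along its own z axis
- rack: wooden board rack, fixed, 230 mm wide (y), 132 mm deep, 210 mm high; x points from its open front (robot side) to the back, y along the slot, z up. Origin on the table at mid-slot, below the foot of the backrest. The front rail's front is at x = -45 mm
- slot (a point): middle of the slot floor at the foot of the backrest (the slot's rear wall), 20 mm above the table; axes as the rack. Slot 172 mm long in y. Front wall: at x = -14 mm up to 6 mm over the floor, then a chamfer opening to x = -23 mm at 30 mm, the rail's top. A board with its foot in the slot may be let go leaning on that rail, 25 degrees to the robot, and stays
- shelf_edge (a point): middle of the lower front edge of the rack's shelf, 8 mm farther back than the slot point and 195 mm above the table; axes as the rack. The shelf is 230 mm wide, 15 mm thick and goes 79 mm back, so a gripper cannot stand over the seated board, whose top is 15 mm below it
- backrest: wooden backrest of the rack, fixed to it, leaning back 5 degrees from vertical, of two slats and two cross bars, 130 mm high. Origin at the foot of its front face at mid-slot, on the slot floor; x is the normal of that face, pointing to the back (away from the robot), y along the slot, z up the face. A board pushed past upright stays leaning on it; seated, its centre is at x = -5, y = 0, z = 80 mm here, axes parallel
- brass_bowl: bystander: brass bowl, diameter 100 mm, 45 mm high, loose on the table at the robot's right; origin under its centre
- pot: bystander: small blue ceramic lidded pot, diameter 60 mm, 52 mm high, loose, standing on top of the rack's shelf; origin under its centre
- spatula: bystander: spatula with a red handle lying on the table at the robot's left, loose; origin under its middle, x along it
- basket: bystander: woven fruit basket, diameter 150 mm, 66 mm high, loose on the table in front of the robot; origin under its centre
Not all that is in view belongs to the job. Of the things like the part that bears board_center, leave any that is blue or turquoise; of the rest the larger one is meant.

How it is judged (in metres and radians):
On the way:
1. the board's lower edge is down in the slot (foot within 12 mm of the slot floor) while the board still leans 11 to 45 degrees from vertical towards the robot (z of board_foot in the frame of rack between 0.015 and 0.032 m and x of board_foot in the frame of rack between -0.02 and 0.005 m and y of board_foot in the frame of rack between -0.014 and 0.014 m and angle between board_center's own z axis and vertical between 0.19 and 0.79 rad and x of board_center in the frame of rack below -0.015 m), for 0.2 s.
At the end, for the whole second after the job is handed in: the board stands in the rack's slot at rest: flat against the backrest within 4 degrees, its centre within 7 mm of the seated position off the backrest, within 14 mm along the slot and within 6 mm in height (x of board_center in the frame of backrest between -0.012 and 0 m and y of board_center in the frame of backrest between -0.014 and 0.014 m and z of board_center in the frame of backrest between 0.074 and 0.086 m and angle between the x axis of board_center and the x axis of backrest, either way round below 0.07 rad and angle between the z axis of board_center and the z axis of backrest, either way round below 0.08 rad and linear speed of board below 0.02 m/s and angular speed of board below 0.1 rad/s); the robot touches nothing.
It fails at once if a bystander (bowl, pot, spatula or basket) is moved more than 25 mm (distance of any of brass_bowl, pot, spatula, basket from where it was at the start of the episode above 0.025 m).
It also fails if it takes over 72 s, if anything falls off the work surface, if the arm or the gripper's body presses on something with over 40 N, if the wrist force passes 120 N, or if a joint passes its speed limit or range.

## Working session

There is one attempt and no reset: what is moved stays moved. The work goes in short steps, Python scripts to look and compute and a tool call to move; the robot and the scene stay as the last step left them, time stands still between calls to the robot, and variables do not carry over. Pictures are saved under pics/ and viewed, and the job is handed in when it is done.

Besides the shell and the picture viewer there is one more tool, called after "Emit:" as name(argument=value, ...), one argument or row to a line, values as JSON. send_rows: Moves the arm, as the interface text tells. Its arguments: {"type":"object","properties":{"plan":{"type":"string"}},"required":["plan"]}

```bash
ls; mkdir -p pics; cat > h.py <<'E'
import numpy as np, cv2
from cell import env, eyes, job_done, boxes_of, regions_of
def K(p):
    f=200/np.tan(np.radians(p["vertical_fov"])/2); return f,p["cx"],p["cy"]
def proj(p,P):
    P=np.atleast_2d(P).astype(float); E=np.array(p["extrinsics"]); f,cx,cy=K(p)
    c=(P-E[:3,3])@E[:3,:3]
    return np.c_[cx+f*c[:,0]/-c[:,2], cy-f*c[:,1]/-c[:,2]]
def ray(p,u,v):
    f,cx,cy=K(p);E=np.array(p["extrinsics"])
    d=E[:3,:3]@np.array([(u-cx)/f,-(v-cy)/f,-1]); return E[:3,3],d/np.linalg.norm(d)
def onz(p,u,v,z):
    o,d=ray(p,u,v); return o+d*(z-o[2])/d[2]
def save(p,n,s=1.25):
    cv2.imwrite(n,cv2.resize(p["image"][:,:,::-1],None,fx=s,fy=s))
E
python3 - <<'E'
from h import *
import pickle
print(env.state())
for n in ["scene","top","wrist"]:
    p=eyes.read_camera(n); save(p,f"pics/{n}0.png")
    print(n,{k:v for k,v in p.items() if k!="image"})
    for t in ["board_center","stand","rack","backrest","brass_bowl","pot","spatula","basket"]:
        print(t,[(round(b["confidence"],2),np.round(b["bbox"]).tolist()) for b in boxes_of(t,p)][:4])
    pickle.dump(p,open(f"{n}0.pkl","wb"))
E
```

```text
pics
{'t': 0.0, 'joints': array([ 1.04543748e+00,  4.91525947e-01,  1.55942940e+00, -2.72394311e-05,
        1.09171398e+00, -1.05579337e-01]), 'qvel': array([-1.65980509e-03, -2.52165843e-03,  1.04493376e-03,  6.84561763e-04,
        2.91546762e-04, -2.92467902e-05]), 'tau': array([ 1.06277184e-03, -6.12654448e+01, -2.58177334e+01,  6.91368990e-02,
        4.83355788e-02, -1.57911386e-04]), 'eef_pos': array([254.57733897, 570.54055396, 214.08953894]), 'tcp_rot': array([-3.14051943e+00, -8.94387097e-05,  2.72182566e+00]), 'ft_force': array([-0.61436724,  0.23893583,  0.72038973]), 'moment': array([0.00804243, 0.02492911, 0.02426781]), 'opening': 0.9974375498118375}
scene {'vertical_fov': 46.245938066565074, 'cx': 313.9021288036984, 'cy': 197.31192653377647, 'extrinsics': array([[-4.14220185e-01, -6.50204976e-01,  6.36910612e-01,
         1.48034181e+03],
       [ 9.10175726e-01, -2.96934814e-01,  2.88807660e-01,
         3.82534431e+02],
       [ 1.33675692e-03,  6.99330541e-01,  7.14797179e-01,
         1.09382869e+03],
       [ 0.00000000e+00,  0.00000000e+00,  0.00000000e+00,
    
[... 1442 characters left out ...]
0, 73.0])]
basket [(0.9, [311.0, 226.0, 40.0, 41.0])]
wrist {'vertical_fov': 61.25284749095668, 'cx': 322.5738875149273, 'cy': 198.772809017826, 'extrinsics': array([[ 4.08217384e-01, -8.77966336e-01, -2.50067351e-01,
         1.85541096e+02],
       [ 9.12884526e-01,  3.92410614e-01,  1.12497789e-01,
         6.02386367e+02],
       [-6.40189301e-04, -2.74206168e-01,  9.61670717e-01,
         3.85838925e+02],
       [ 0.00000000e+00,  0.00000000e+00,  0.00000000e+00,
         1.00000000e+00]]), 'shot': 3}
board_center [(0.49, [35.0, 246.0, 30.0, 13.0]), (0.41, [245.0, 272.0, 74.0, 85.0])]
stand []
rack []
backrest []
brass_bowl []
pot []
spatula [(0.6, [246.0, 273.0, 70.0, 80.0])]
basket []
```

View pics/scene0.png

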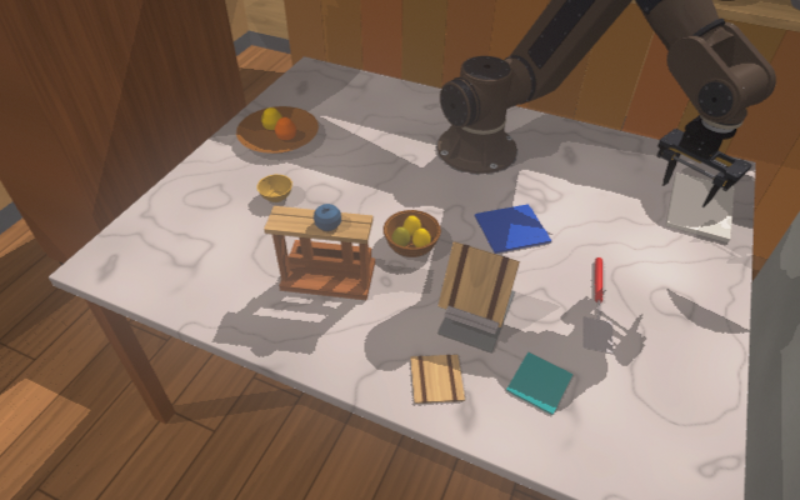

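View pics/top0.png

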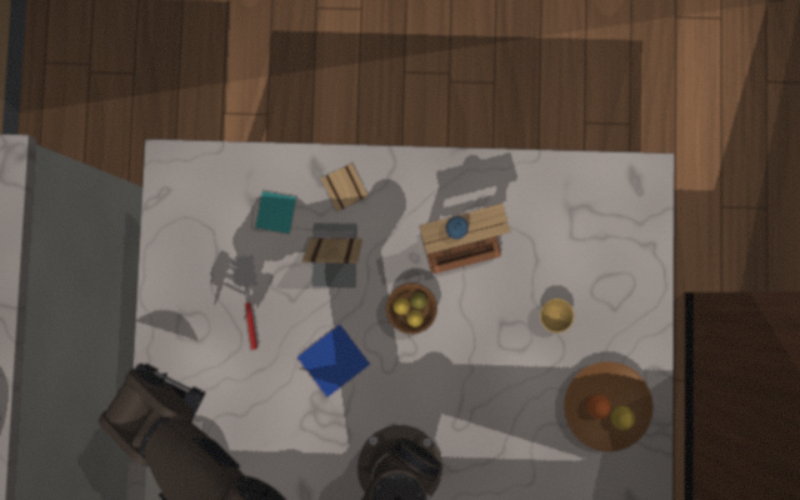

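View pics/wrist0.png

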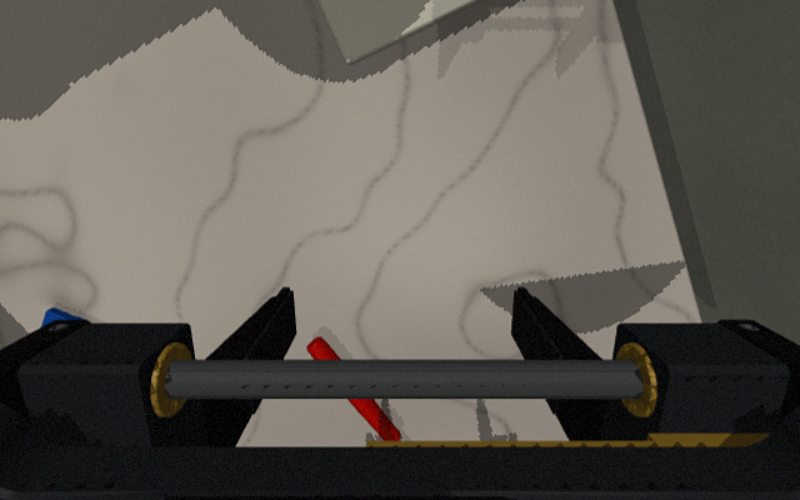

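The board in the stand shows at about (480,285) in the scene picture and (332,250) in the top picture. The rack shows at (320,250) and (465,238). There are three decoys: blue, turquoise and a small striped board. I'll zoom in and fit rough poses.

```bash
python3 - <<'E'
from h import *
import pickle
s=pickle.load(open("scene0.pkl","rb"));t=pickle.load(open("top0.pkl","rb"))
def crop(p,x0,y0,w,h,n,s):
    cv2.imwrite(n,cv2.resize(p["image"][y0:y0+h,x0:x0+w,::-1],None,fx=s,fy=s,interpolation=cv2.INTER_CUBIC))
crop(s,200,130,230,160,"pics/sc1.png",3.4)
crop(t,230,120,190,130,"pics/tc1.png",4)
# rough
for n,uv in dict(stand_tray_c=(267,205),shelf=(373,182)).items(): print(n,onz(t,*uv,0 if 'tray' in n else 210))
E
```

```text
stand_tray_c [612.70365242 213.09535636   0.        ]
shelf [ 686.23550371 -161.68791484  210.        ]
```

View pics/sc1.png

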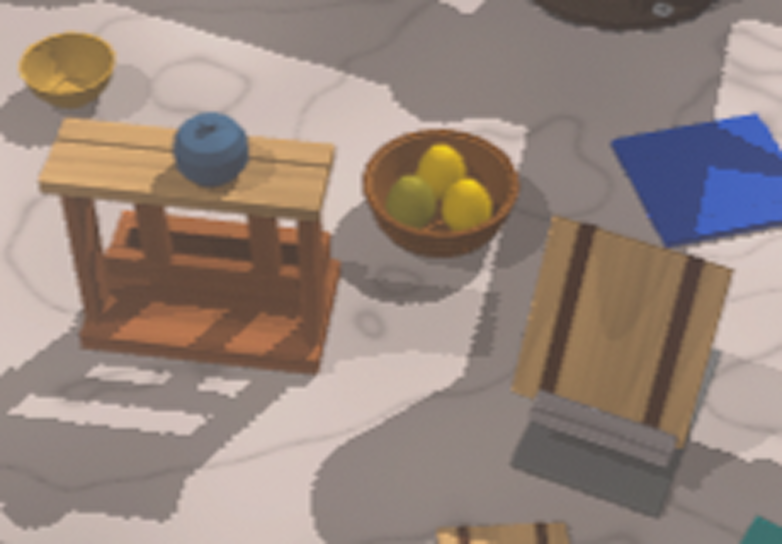

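View pics/tc1.png

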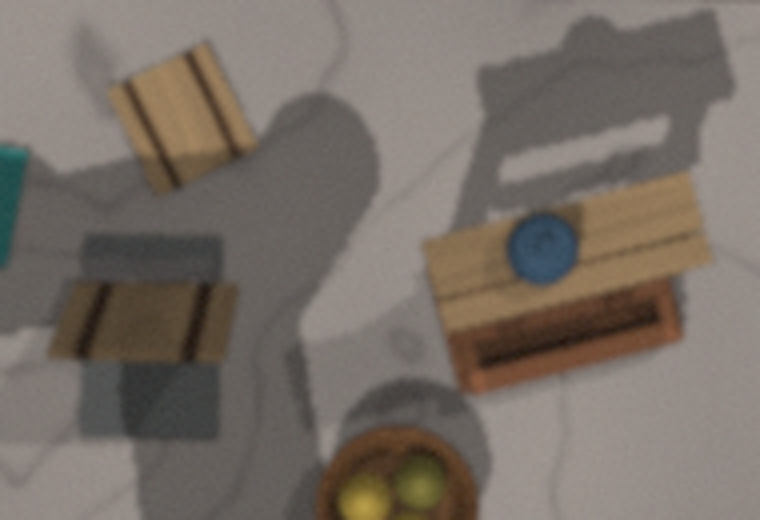

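```bash
cat > fit0.py <<'E'
from h import *
import pickle
from scipy.optimize import least_squares
s=pickle.load(open("scene0.pkl","rb"));t=pickle.load(open("top0.pkl","rb"))
def sc(a): return np.array(a)/3.4+[200,130]
def tc(a): return np.array(a)/4+[230,120]
def T(q,P): c,S=np.cos(q[2]),np.sin(q[2]); return np.c_[q[0]+c*P[:,0]-S*P[:,1],q[1]+S*P[:,0]+c*P[:,1],P[:,2]]
shelf=np.array([[8,115,210],[8,-115,210],[87,115,210],[87,-115,210]],float)
tt=tc([[448,332],[712,262],[422,242],[690,174]])
sP=np.array([[8,-115,210],[8,115,210]],float); ss=sc([[62,120],[335,146]])
rt=least_squares(lambda q:(proj(t,T(q,shelf))-tt).ravel(),[680,-160,0])
rs=least_squares(lambda q:(proj(s,T(q,sP))-ss).ravel(),rt.x)
rb=least_squares(lambda q:np.r_[(proj(t,T(q,shelf))-tt).ravel(),(proj(s,T(q,sP))-ss).ravel()],rt.x)
print("rack top",rt.x,"scene",rs.x,"both",rb.x,np.round(rb.fun,1))
a=np.radians(27)
def brd(h,w,x): return [ -np.sin(a)*h+np.cos(a)*x, w, 35+np.cos(a)*h+np.sin(a)*x]
B=np.array([brd(160,75,5),brd(160,-75,5),brd(0,75,5),brd(0,-75,5)])
bt=tc([[50,358],[225,362],[75,282],[240,284]])
bs=sc([[733,268],[552,218],[685,445],[515,390]])
f=lambda q:np.r_[(proj(t,T(q,B))-bt).ravel(),(proj(s,T(q,B))-bs).ravel()]
r=least_squares(f,[620,215,0]);print("board",r.x,np.round(r.fun,1))
print([least_squares(lambda q:f(q)[k],r.x).x.round(3) for k in (slice(0,8),slice(8,16))])
for n,uv,z in [("pot",(543,250),250),("basket",(400,500),60)]: 
    w=onz(t,*tc(uv),z); c,S=np.cos(rb.x[2]),np.sin(rb.x[2]); d=w[:2]-rb.x[:2]; print(n,w,"in rack",c*d[0]+S*d[1],-S*d[0]+c*d[1])
E
python3 fit0.py
```

```text
rack top [ 6.36862579e+02 -1.71732757e+02  2.81888501e-01] scene [ 6.49419941e+02 -1.65225010e+02  2.89419822e-01] both [ 6.39968483e+02 -1.70421584e+02  2.82665608e-01] [-1.  -0.5  0.3 -0.6 -0.5 -1.1 -0.4 -1.6  0.3 -2.7 -0.3 -2.4]
board [6.58779828e+02 2.03658905e+02 2.64719454e-02] [-1.3 -1.1 -0.5 -2.1 -0.4  0.2 -0.8 -0.3  0.1 -1.   0.  -1.9 -0.3 -0.7
 -1.  -1. ]
[array([6.55795e+02, 2.00431e+02, 1.40000e-02]), array([6.62277e+02, 2.06140e+02, 3.90000e-02])]
pot [ 679.51120295 -134.63870389  250.        ] in rack 47.95391626702039 23.333734255600184
basket [471.26807355 -26.07250748  60.        ] in rack -121.74426211802157 185.67395784606896
```

```bash
cat >> h.py <<'E'
from scipy.spatial.transform import Rotation as Ro
def plan(target,yaw,n,g,st=None):
    """rows to go from present pose to target (world mm) and yaw"""
    st=st or env.state(); R=Ro.from_euler('xyz',st["tcp_rot"]); p=np.array(st["eef_pos"])
    d=(np.array(target)-p)/n; dy=(yaw-st["tcp_rot"][2]+np.pi)%(2*np.pi)-np.pi; rows=[]
    for k in range(n):
        v=R.inv().apply(d); rows.append(f"{v[0]:.1f} {v[1]:.1f} {v[2]:.1f} {-dy/n:.3f} {g}")
        R=R*Ro.from_euler('z',-dy/n)
    print("; ".join(rows))
E
python3 - <<'E'
from h import *
plan([420,520,360],2.1,5,95)
E
```

```text
-34.3 4.2 -29.1 0.124 95; -33.5 8.4 -29.1 0.124 95; -32.2 12.5 -29.1 0.124 95; -30.4 16.4 -29.1 0.124 95; -28.2 20.1 -29.1 0.124 95
```

Emit:
send_rows(
  plan="-34 4 -29 0.124 95; -33 8 -29 0.124 95; -32 12 -29 0.124 95; -30 16 -29 0.124 95; -28 20 -29 0.124 95",
)

```text
t: 1.85
eef_pos: [418.1, 517.8, 360.5]
tcp_rot: [-3.134, 0.003, 2.087]
ft_force: [-0.8, 0.4, 0.6]
opening: 0.993
```

```bash
python3 - <<'E'
from h import *
print(env.state()["eef_pos"],env.state()["tcp_rot"])
plan([585,150,340],1.597,8,95)
E
```

```text
[418.10621215 517.78666535 360.47550597] [-3.13371462e+00  3.10538851e-03  2.08685884e+00]
-50.3 -4.5 2.8 0.061 95; -50.5 -1.4 2.8 0.061 95; -50.4 1.7 2.8 0.061 95; -50.3 4.7 2.8 0.061 95; -49.9 7.8 2.8 0.061 95; -49.3 10.8 2.8 0.061 95; -48.5 13.8 2.8 0.061 95; -47.6 16.8 2.8 0.061 95
```

Emit:
send_rows(
  plan="-49 -4 3 0.061 95; -49 -1 3 0.061 95; -49 2 3 0.061 95; -49 5 3 0.061 95; -49 8 3 0.061 95; -48 11 3 0.061 95; -48 14 3 0.061 95; -48 17 3 0.061 95",
)

```text
t: 2.65
eef_pos: [584.2, 154.9, 341.7]
tcp_rot: [3.139, 0.0, 1.578]
ft_force: [0.3, 0.3, 0.2]
opening: 1.001
```

```bash
python3 - <<'E'
from h import *
import pickle
p=eyes.read_camera("wrist"); save(p,"pics/w1.png"); pickle.dump(p,open("w1.pkl","wb"))
print(env.state()["eef_pos"],env.state()["tcp_rot"])
for t in ["board_center","stand"]: print(t,[(round(b["confidence"],2),np.round(b["bbox"]).tolist()) for b in boxes_of(t,p)][:4])
E
```

```text
[586.62628278 148.98068509 340.80081143] [3.13893728e+00 2.71355579e-03 1.57036621e+00]
board_center [(0.92, [439.0, 83.0, 92.0, 99.0]), (0.92, [55.0, 40.0, 151.0, 154.0]), (0.87, [324.0, 52.0, 64.0, 155.0]), (0.59, [390.0, 5.0, 90.0, 21.0])]
stand [(0.82, [277.0, 68.0, 138.0, 96.0])]
```

View pics/w1.png

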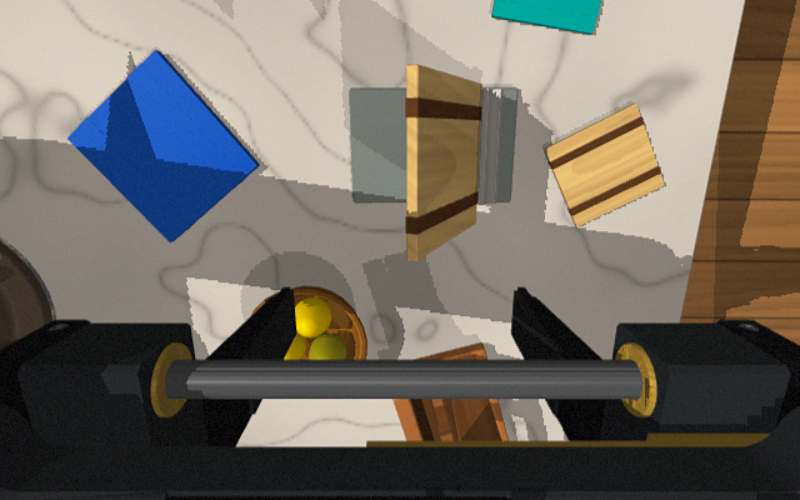

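```bash
cat > crop.py <<'E'
import sys
from h import *
import pickle
n,x0,y0,w,h,s,o=sys.argv[1:]; p=pickle.load(open(n,"rb")); x0,y0,w,h=map(int,(x0,y0,w,h))
cv2.imwrite(o,cv2.resize(p["image"][y0:y0+h,x0:x0+w,::-1],None,fx=float(s),fy=float(s),interpolation=cv2.INTER_CUBIC))
E
python3 crop.py w1.pkl 265 40 165 180 3.3 pics/w1c.png
```

```text
(no output)
```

View pics/w1c.png

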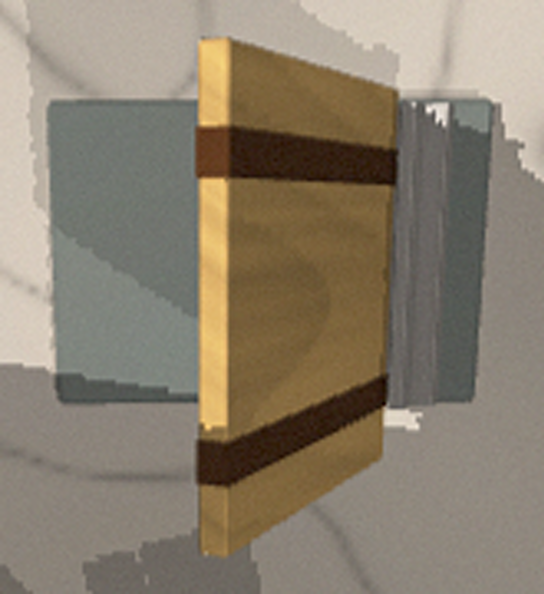

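```bash
cat > fit1.py <<'E'
from fit0 import *
w=pickle.load(open("w1.pkl","rb"))
P=np.array([brd(160,75,-5),brd(160,75,5),brd(160,-75,-5),brd(160,-75,5),brd(0,75,5),brd(0,-75,5)])
uv=np.array([[199,40],[230,38],[201,555],[230,555],[398,92],[382,460]])/3.3+[265,40]
f=lambda q:(proj(w,T(q,P))-uv).ravel()
r=least_squares(f,[658,203,0.02]);print("board wrist",r.x,np.round(r.fun,1))
E
python3 fit1.py|tail -1; python3 - <<'E'
from h import *
print(env.state()["eef_pos"],env.state()["tcp_rot"])
E
```

```text
board wrist [6.65554247e+02 2.02191889e+02 1.09697463e-02] [-0.1  0.6  0.3  0.5 -0.4 -0.7 -0.5  0.6  0.4 -0.7  0.3 -0.9]
[584.56349372 154.32260634 341.18544399] [3.13972201e+00 6.35746041e-04 1.57634443e+00]
```

```bash
python3 - <<'E'
from h import *
plan([600,157,152],1.582,6,95)
E
```

```text
0.5 2.5 31.5 -0.001 95; 0.4 2.5 31.5 -0.001 95; 0.4 2.5 31.5 -0.001 95; 0.4 2.5 31.5 -0.001 95; 0.4 2.5 31.5 -0.001 95; 0.4 2.5 31.5 -0.001 95
```

Emit:
send_rows(
  plan="0.5 2.5 31.5 0 95; 0.5 2.5 31.5 0 95; 0.5 2.5 31.5 0 95; 0.5 2.5 31.5 0 95; 0.5 2.5 31.5 0 95; 0.5 2.5 31.5 0 95; 0 0 0 0 95",
)

```text
t: 3.5
eef_pos: [599.0, 165.4, 148.8]
tcp_rot: [3.134, -0.002, 1.586]
ft_force: [-0.4, 0.3, -0.5]
opening: 1.002
```

```bash
python3 - <<'E'
from h import *
import pickle
p=eyes.read_camera("wrist"); save(p,"pics/w2.png"); pickle.dump(p,open("w2.pkl","wb"))
print(env.state()["eef_pos"],env.state()["tcp_rot"])
E
```

```text
[599.82057735 165.57562276 151.13725501] [ 3.13146678e+00 -2.48150137e-03  1.58634652e+00]
```

View pics/w2.png

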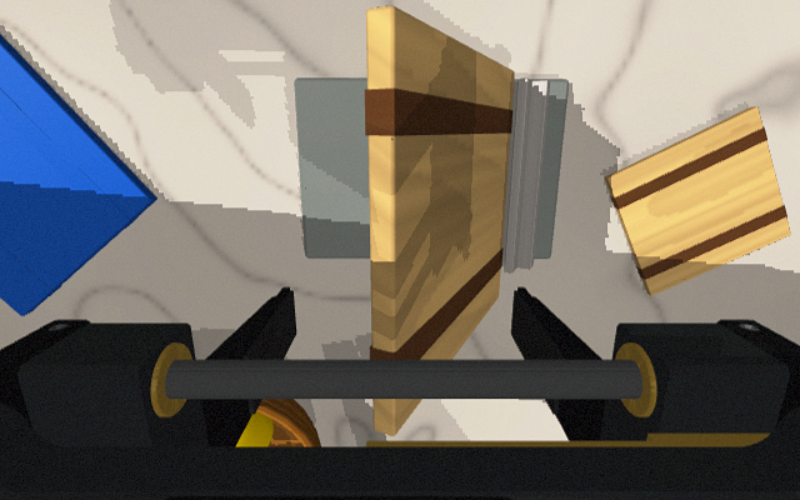

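Emit:
send_rows(
  plan="-4 0 0 0 40; -4 0 0 0 40; 0 0 0 0 40; 0 0 0 0 40; 0 10 0 0 40; 0 10 0 0 40; 0 5 0 0 40",
)

```text
t: 4.25
eef_pos: [628.4, 158.9, 159.6]
tcp_rot: [3.121, -0.004, 1.588]
ft_force: [-0.7, 0.9, 0.8]
opening: 0.469
```

```bash
python3 - <<'E'
from h import *
import pickle
p=eyes.read_camera("wrist"); save(p,"pics/w3.png"); pickle.dump(p,open("w3.pkl","wb"))
s=env.state();print(s["eef_pos"],s["tcp_rot"],s["ft_force"],s["opening"])
E
```

```text
[628.93308597 158.79870602 159.54730758] [ 3.12108728 -0.00400823  1.58803571] [-1.33440216 -0.0439416  -0.58174318] 0.4446773994023809
```

View pics/w3.png

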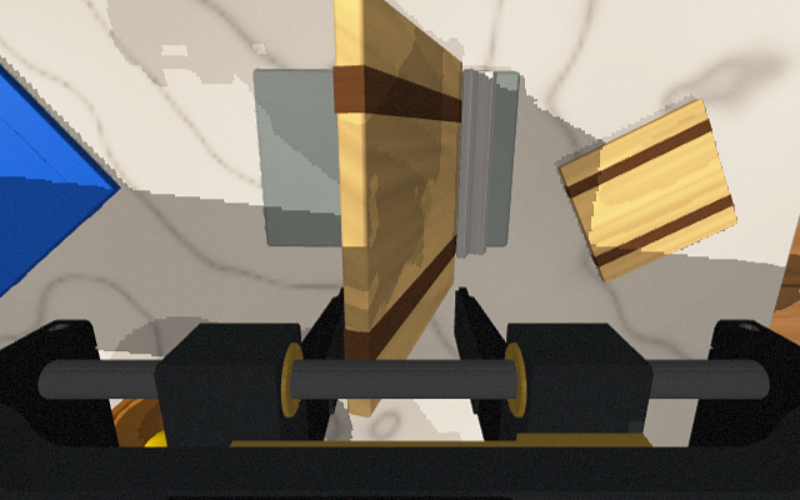

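Emit:
send_rows(
  plan="0 8 1 0 40; 0 8 1 0 40; 0 8 1 0 40; 0 8 1 0 40; 0 4 0 0 40; 0 0 0 0 40",
)

```text
t: 4.9
eef_pos: [668.7, 159.4, 154.8]
tcp_rot: [3.122, -0.004, 1.588]
ft_force: [-0.5, -0.2, -0.3]
opening: 0.42
```

```bash
python3 - <<'E'
from h import *
import pickle
p=eyes.read_camera("wrist"); save(p,"pics/w4.png"); pickle.dump(p,open("w4.pkl","wb"))
p=eyes.read_camera("scene"); pickle.dump(p,open("s4.pkl","wb"))
s=env.state();print(s["eef_pos"],s["tcp_rot"],s["ft_force"],s["opening"])
E
python3 crop.py s4.pkl 300 130 180 160 4 pics/s4.png
```

```text
[668.0420006  159.45957833 154.78181725] [ 3.12274692 -0.00383993  1.58797816] [-0.53806662  0.16871328  0.00369727] 0.42347778658547147
```

View pics/w4.png

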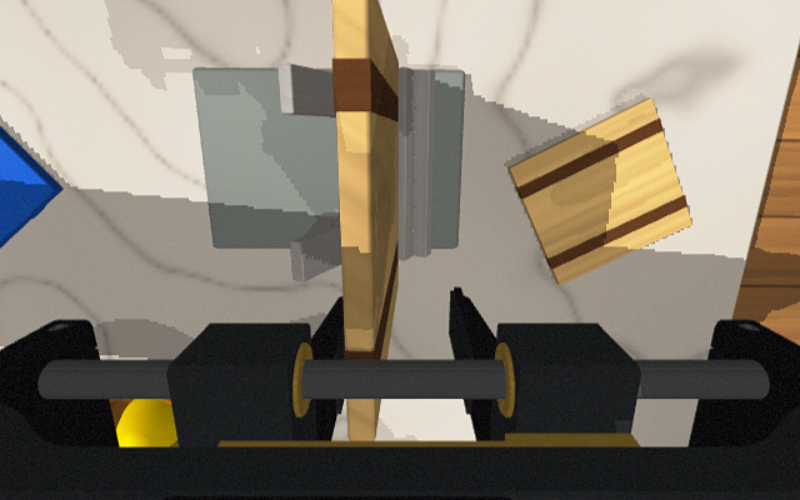

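View pics/s4.png

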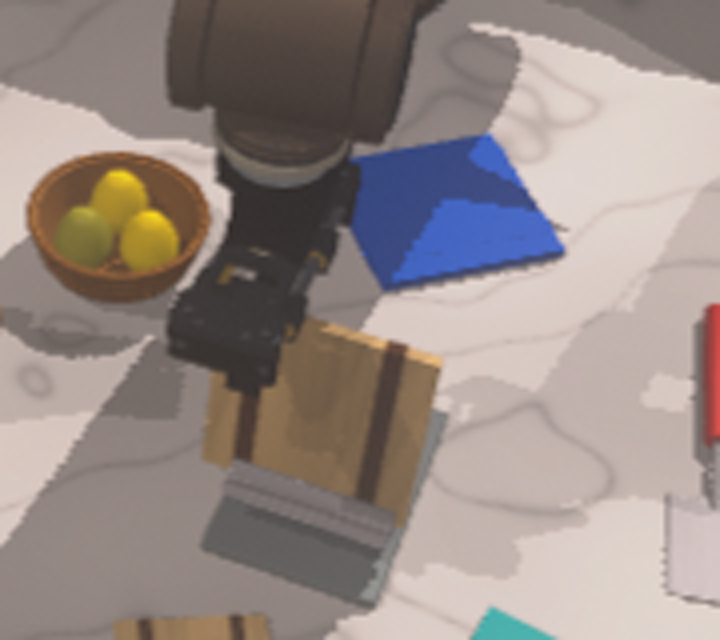

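Emit:
send_rows(
  plan="0 7 -4 0 40; 0 7 -4 0 40; 0 -4 0 0 30; 0 -5 0 0 20; 0 -5 0 0 8; 0 0 0 0 5; 0 0 0 0 0; 0 0 0 0 0",
)

```text
t: 5.8
eef_pos: [663.4, 159.3, 163.4]
tcp_rot: [3.132, -0.003, 1.588]
ft_force: [-6.0, -1.1, 2.8]
opening: 0.108
```

```bash
python3 - <<'E'
from h import *
import pickle
p=eyes.read_camera("wrist"); save(p,"pics/w5.png"); pickle.dump(p,open("w5.pkl","wb"))
s=env.state();print(s["eef_pos"],s["tcp_rot"],s["ft_force"],s["opening"])
E
```

```text
[663.34835108 159.32723217 163.38111887] [ 3.13220914e+00 -3.07482600e-03  1.58816651e+00] [-6.27256435 -0.37558532  2.33708699] 0.10800857925946739
```

View pics/w5.png

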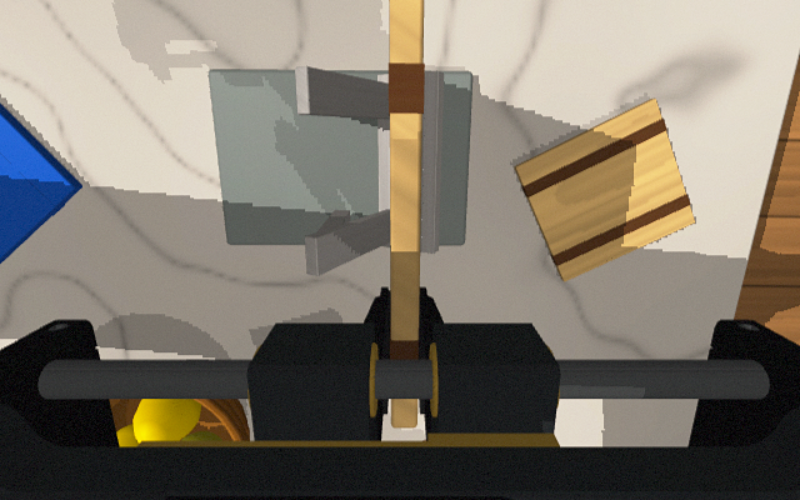

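Emit:
send_rows(
  plan="0 0 -10 0 0; 0 0 -20 0 0; 0 0 -30 0 0; 0 0 -30 0 0; 0 0 -30 0 0; 0 0 -30 0 0; 0 0 -10 0 0; 0 0 0 0 0",
)

```text
t: 6.65
eef_pos: [661.7, 158.5, 327.1]
tcp_rot: [3.134, -0.002, 1.589]
ft_force: [0.5, -0.2, -3.3]
opening: 0.105
```

```bash
python3 - <<'E'
from h import *
import pickle
p=eyes.read_camera("scene"); save(p,"pics/s6.png"); pickle.dump(p,open("s6.pkl","wb"))
p=eyes.read_camera("top"); pickle.dump(p,open("t6.pkl","wb"))
s=env.state();print(s["eef_pos"],s["tcp_rot"],s["ft_force"],s["opening"])
E
```

```text
[661.2704823  158.41340815 325.15746796] [ 3.13742714e+00 -1.24268422e-03  1.58855165e+00] [-0.37049748  0.21090654 -3.2968213 ] 0.10339196328619989
```

View pics/s6.png

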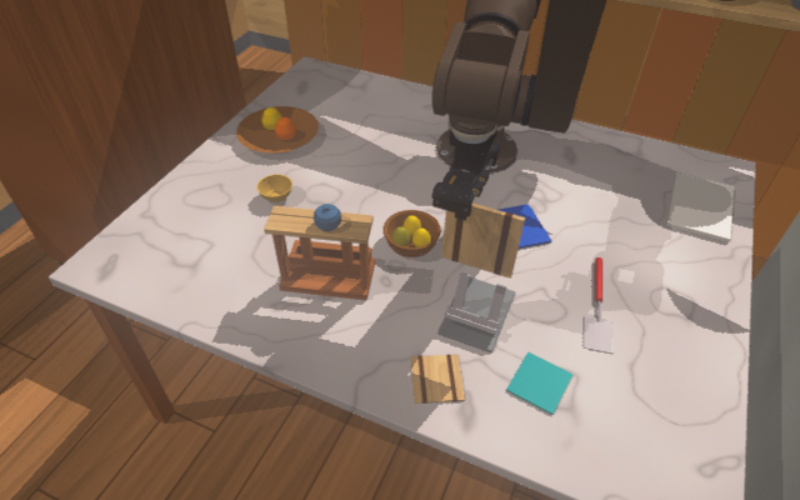

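```bash
python3 - <<'E'
from h import *
plan([537,-246,400],1.853,10,0)
E
```

```text
-40.2 -13.1 -7.6 -0.026 0; -39.8 -14.2 -7.6 -0.026 0; -39.5 -15.2 -7.6 -0.026 0; -39.0 -16.3 -7.6 -0.026 0; -38.6 -17.3 -7.6 -0.026 0; -38.1 -18.3 -7.6 -0.026 0; -37.6 -19.3 -7.6 -0.026 0; -37.1 -20.3 -7.6 -0.026 0; -36.6 -21.3 -7.6 -0.026 0; -36.0 -22.2 -7.6 -0.026 0
```

```bash
python3 crop.py s6.pkl 340 140 100 90 8 pics/s6c.png
```

View pics/s6c.png

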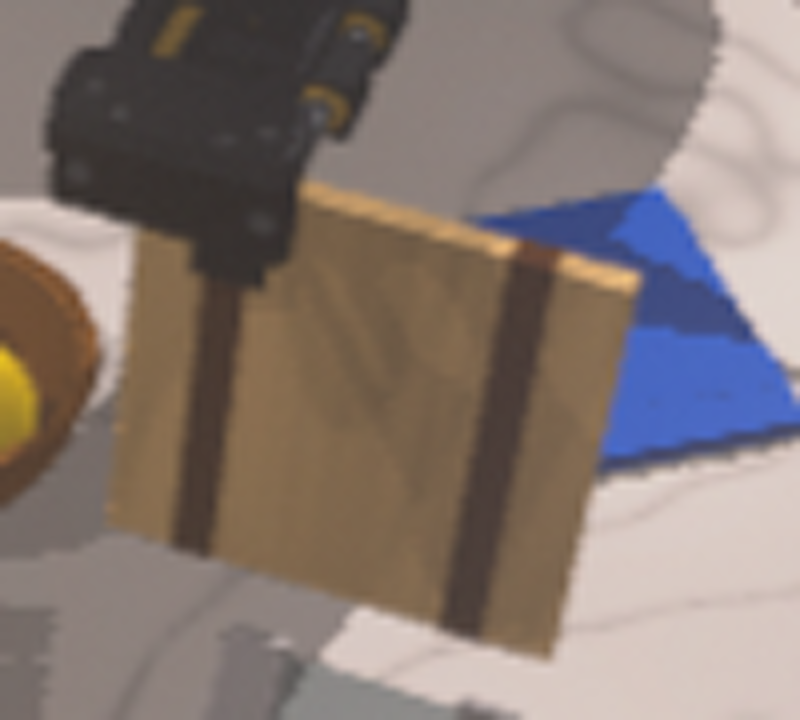

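```bash
python3 - <<'E'
from h import *
import pickle
from scipy.optimize import least_squares
s=pickle.load(open("s6.pkl","rb"))
uv=np.array([[635,292],[548,660],[108,520]])/8+[340,140]
def pts(q):
    x,y,z,b=q; o=[]
    for w,h in [(75,160),(75,0),(-75,0)]:
        o.append([x+5-.0176*w, y+w*np.cos(b)-h*np.sin(b), z+w*np.sin(b)+h*np.cos(b)])
    return np.array(o)
r=least_squares(lambda q:(proj(s,pts(q))-uv).ravel(),[661,203,190,0],x_scale=[10,10,10,.1]);print(r.x,r.fun.round(1))
r=least_squares(lambda q:(proj(s,pts([661,*q]))-uv).ravel(),[203,190,0],x_scale=[10,10,.1]);print(r.x,r.fun.round(1))
E
```

```text
[ 6.57401111e+02  2.01538241e+02  1.96361417e+02 -7.75552214e-03] [-0.   0.1  0.2 -0.1 -0.1 -0. ]
[ 2.02213248e+02  1.99955879e+02 -7.09823637e-03] [ 0.   0.   0.2 -0.  -0.3  0. ]
```

Emit:
send_rows(
  plan="-40 -13 -10 -0.026 0; -40 -14 -10 -0.026 0; -40 -15 -10 -0.026 0; -39 -16 -10 -0.026 0; -39 -17 -10 -0.026 0; -38 -18 -10 -0.026 0; -38 -19 -8 -0.026 0; -37 -20 -7 -0.026 0",
)

```text
t: 7.55
eef_pos: [560.6, -172.5, 384.4]
tcp_rot: [-3.124, -0.009, 1.812]
ft_force: [1.2, -0.1, -3.1]
opening: 0.104
```

```bash
python3 - <<'E'
from h import *
plan([537,-246,400],1.853,3,0)
E
```

```text
-21.9 -13.6 -5.2 -0.014 0; -21.7 -13.9 -5.2 -0.014 0; -21.5 -14.2 -5.2 -0.014 0
```

Emit:
send_rows(
  plan="-22 -14 -5 -0.014 0; -22 -14 -5 -0.014 0; -21 -14 -5 -0.014 0; 0 0 0 0 0; 0 0 0 0 0",
)

```text
t: 8.05
eef_pos: [533.2, -254.2, 391.5]
tcp_rot: [-3.117, -0.017, 1.85]
ft_force: [-0.8, 0.6, -2.7]
opening: 0.1
```

```bash
python3 - <<'E'
from h import *
import pickle
p=eyes.read_camera("wrist"); save(p,"pics/w7.png"); pickle.dump(p,open("w7.pkl","wb"))
s=env.state();print(s["eef_pos"],s["tcp_rot"],s["ft_force"],s["opening"])
E
```

```text
[ 533.2557014  -254.06465733  391.46178151] [-3.1161722  -0.01704258  1.85037378] [-0.05312021 -0.82706998 -3.10241921] 0.10423224172071738
```

View pics/w7.png

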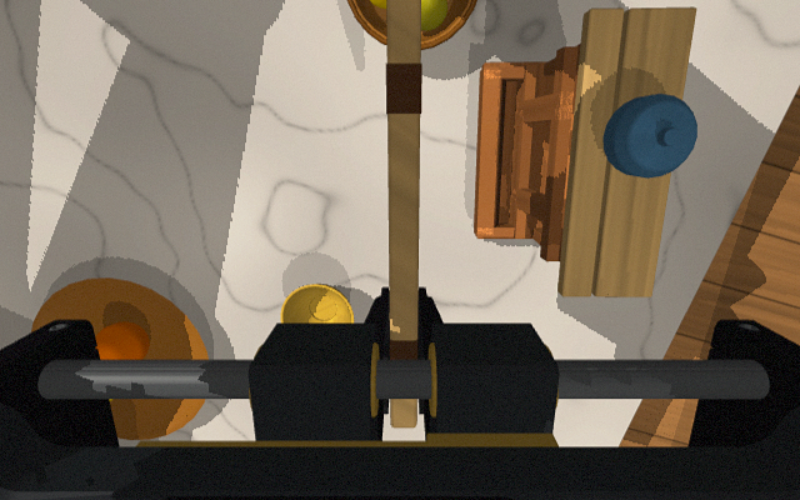

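```bash
python3 crop.py w7.pkl 370 0 200 245 3.2 pics/w7c.png
```

```text
(no output)
```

View pics/w7c.png

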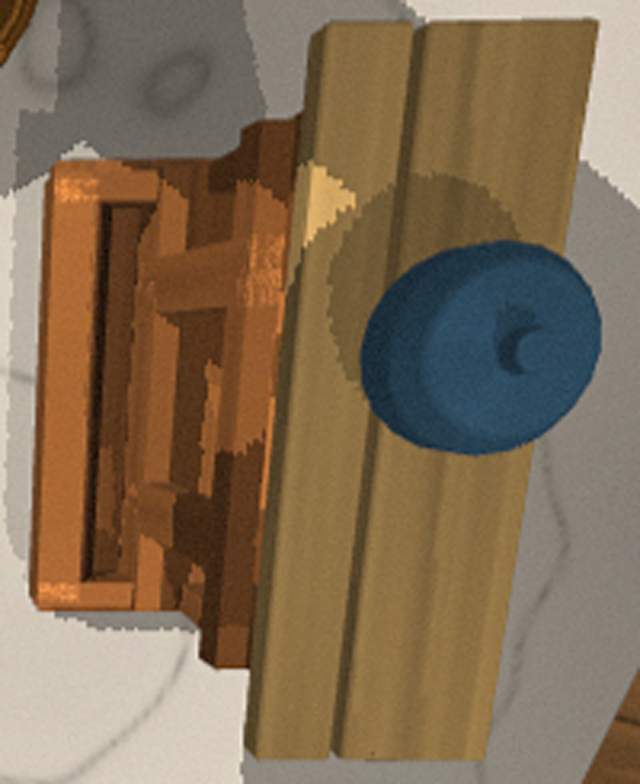

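```bash
cat > fit2.py <<'E'
from h import *
import pickle
from scipy.optimize import least_squares
w=pickle.load(open("w7.pkl","rb"))
def T(q,P): c,S=np.cos(q[2]),np.sin(q[2]); return np.c_[q[0]+c*P[:,0]-S*P[:,1],q[1]+S*P[:,0]+c*P[:,1],P[:,2]]
P=np.array([[8,115,210],[8,-115,210],[87,115,210],[87,-115,210],[-23,86,50],[-23,-86,50]],float)
uv=np.array([[327,22],[260,757],[598,20],[485,760],[100,203],[83,580]])/3.2+[370,0]
r=least_squares(lambda q:(proj(w,T(q,P))-uv).ravel(),[640,-170,.28],x_scale=[10,10,.1]);print(r.x,r.fun.round(1))
r2=least_squares(lambda q:(proj(w,T(q,P))-uv).ravel()[8:],[640,-170,.28],x_scale=[10,10,.1]);print(r2.x,r2.fun.round(1))
r3=least_squares(lambda q:(proj(w,T(q,P))-uv).ravel()[:8],[640,-170,.28],x_scale=[10,10,.1]);print(r3.x,r3.fun.round(1))
im=w["image"][:,:,::-1].copy()
Q=np.array([[-45,86,50],[-45,-86,50],[-14,86,20],[-14,-86,20],[0,86,20],[0,-86,20],[8,115,195],[8,-115,195]],float)
for u,v in proj(w,T(r.x,np.r_[P,Q])): cv2.circle(im,(int(round(u)),int(round(v))),2,(0,255,0),-1)
cv2.imwrite("pics/w7o.png",cv2.resize(im[0:245,370:570],None,fx=2.4,fy=2.4))
E
python3 fit2.py
```

```text
[ 6.42884218e+02 -1.70176063e+02  2.88775501e-01] [-0.8 -0.  -1.4  1.2  0.8 -1.   0.7  0.3  0.6 -0.5  0.3  0.7]
[ 6.42248435e+02 -1.70246996e+02  2.91261908e-01] [-0.  -0.6  0.   0.7]
[ 6.43030518e+02 -1.70149616e+02  2.88620934e-01] [-0.6 -0.  -1.3  1.2  1.  -1.   0.8  0.3]
```

View pics/w7o.png

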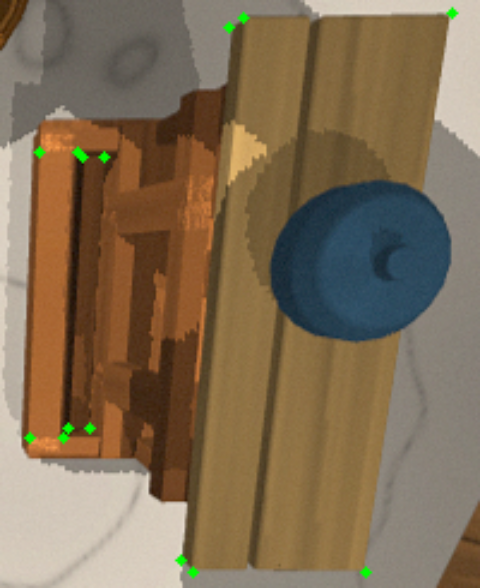

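```bash
cat >> h.py <<'E'
RK=np.array([642.7,-170.2,.289])
def rackinfo(st=None):
    st=st or env.state(); R=Ro.from_euler('xyz',st["tcp_rot"]); Ri=Ro.from_euler('z',-RK[2])
    p=Ri.apply(np.array(st["eef_pos"])-[RK[0],RK[1],0]); z=Ri.apply(R.apply([0,0,1])); x=Ri.apply(R.apply([1,0,0]))
    foot=p+127*z+43*x
    print("TCP in rack",p.round(1),"toolz",z.round(3),"toolx",x.round(3),"foot",foot.round(1),"t",st["t"],"f",st["ft_force"].round(1),"op",st["opening"]*95.1)
    return p
def rplan(target,n,g,yaw=0):
    c,s=np.cos(RK[2]),np.sin(RK[2]); x,y,z=target
    plan([RK[0]+c*x-s*y,RK[1]+s*x+c*y,z],np.pi/2+RK[2]+yaw,n,g)
E
python3 - <<'E'
from h import *
rackinfo(); rplan([-60,-47,300],4,0)
E
```

```text
TCP in rack [-128.8  -49.2  391.5] toolz [-0.025  0.017 -1.   ] toolx [0.009 1.    0.017] foot [-131.6   -4.   265.3] t 8.1 f [-0.1 -0.8 -3.1] op 9.912486187640223
0.3 17.8 22.4 -0.002 0; 0.3 17.8 22.4 -0.002 0; 0.2 17.8 22.4 -0.002 0; 0.2 17.8 22.4 -0.002 0
```

Emit:
send_rows(
  plan="0 18 22 0 0; 0 18 22 0 0; 0 18 22 0 0; 0 18 22 0 0; 0 0 0 0 0; 0 0 0 0 0",
)

```text
t: 8.7
eef_pos: [603.3, -226.5, 295.4]
tcp_rot: [-3.114, -0.02, 1.855]
ft_force: [0.2, 0.2, -1.9]
opening: 0.108
```

```bash
python3 - <<'E'
from h import *
rackinfo(); rplan([-17,-48,220],5,0)
E
```

```text
TCP in rack [-53.8 -42.7 295.4] toolz [-0.028  0.02  -0.999] toolx [0.005 1.    0.02 ] foot [-57.1   2.8 169.3] t 8.7 f [ 0.2  0.2 -1.9] op 10.246266156558747
-1.3 7.8 14.8 -0.001 0; -1.3 7.8 14.8 -0.001 0; -1.3 7.8 14.8 -0.001 0; -1.3 7.8 14.8 -0.001 0; -1.4 7.8 14.8 -0.001 0
```

```bash
python3 - <<'E'
from h import *
rplan([-14,-45.5,200],6,0)
E
```

```text
-0.7 7.1 15.7 -0.001 0; -0.8 7.1 15.7 -0.001 0; -0.8 7.1 15.7 -0.001 0; -0.8 7.1 15.7 -0.001 0; -0.8 7.1 15.7 -0.001 0; -0.8 7.1 15.7 -0.001 0
```

Emit:
send_rows(
  plan="-1 6 15 0 0; -1 6 15 0 0; -1 6 15 0 0; -1 6 15 0 0; 0 0 0 0 0; 0 0 0 0 0",
)

```text
t: 9.3
eef_pos: [626.8, -222.5, 230.7]
tcp_rot: [-3.115, -0.018, 1.855]
ft_force: [-0.1, -0.0, -1.9]
opening: 0.103
```

```bash
python3 - <<'E'
from h import *
rackinfo(); rplan([-14,-45.5,200],4,0)
E
```

```text
TCP in rack [-30.1 -45.6 230.7] toolz [-0.027  0.019 -0.999] toolx [0.005 1.    0.018] foot [-33.3  -0.3 104.5] t 9.3 f [-0.1 -0.  -1.9] op 9.834617464698157
-0.1 4.2 7.6 -0.001 0; -0.1 4.2 7.6 -0.001 0; -0.1 4.2 7.6 -0.001 0; -0.1 4.2 7.6 -0.001 0
```

Emit:
send_rows(
  plan="0 4 8 0 0; 0 4 8 0 0; 0 4 8 0 0; 0 3 8 0 0; 0 0 0 0 0; 0 0 0 0 0",
)

```text
t: 9.9
eef_pos: [641.7, -217.9, 196.3]
tcp_rot: [-3.116, -0.017, 1.855]
ft_force: [-0.2, -0.6, -2.8]
opening: 0.103
```

```bash
python3 - <<'E'
from h import *
import pickle
p=eyes.read_camera("wrist"); save(p,"pics/w8.png"); pickle.dump(p,open("w8.pkl","wb"))
p=eyes.read_camera("scene"); pickle.dump(p,open("s8.pkl","wb"))
rackinfo(); rplan([-14,-45.5,178],4,0)
E
python3 crop.py s8.pkl 190 110 160 140 4.5 pics/s8.png
```

```text
TCP in rack [-14.7 -45.4 196.6] toolz [-0.025  0.017 -1.   ] toolx [0.005 1.    0.017] foot [-17.7  -0.2  70.4] t 10.0 f [-0.3  0.1 -2.7] op 10.13997773435032
-0.1 0.3 4.6 -0.001 0; -0.1 0.3 4.6 -0.001 0; -0.1 0.3 4.6 -0.001 0; -0.1 0.3 4.6 -0.001 0
```

View pics/w8.png

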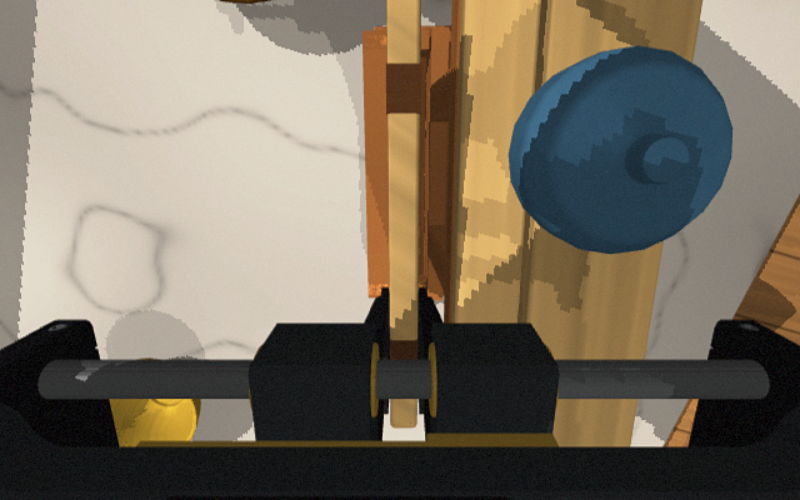

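View pics/s8.png

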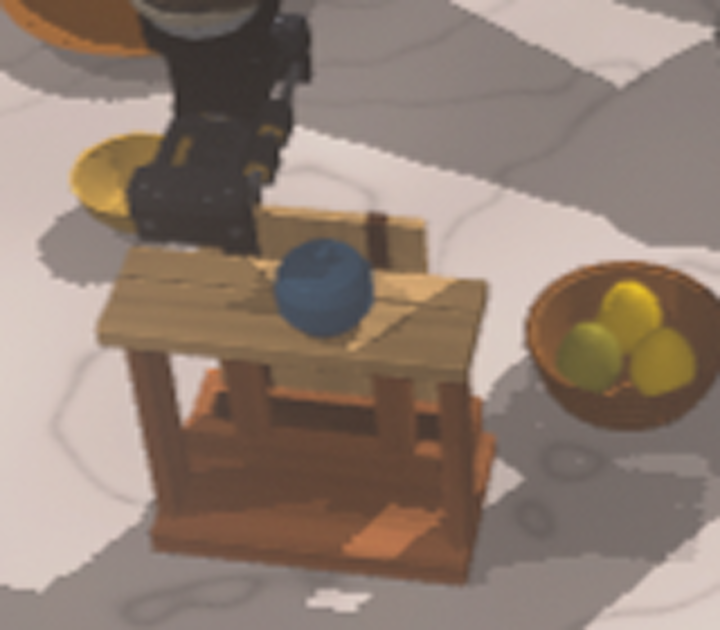

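Emit:
send_rows(
  plan="0 0 5 0 0; 0 0 5 0 0; 0 0 5 0 0; 0 0 5 0 0; 0 0 3 0 0; 0 0 0 0 0; 0 0 0 0 0",
)

```text
t: 10.7
eef_pos: [640.7, -218.0, 172.1]
tcp_rot: [-3.117, -0.017, 1.854]
ft_force: [0.7, -1.6, -2.2]
opening: 0.107
```

```bash
python3 - <<'E'
from h import *
import pickle
p=eyes.read_camera("wrist"); save(p,"pics/w9.png"); pickle.dump(p,open("w9.pkl","wb"))
p=eyes.read_camera("scene"); pickle.dump(p,open("s9.pkl","wb"))
rackinfo()
E
python3 crop.py s9.pkl 190 110 160 140 4.5 pics/s9.png
```

```text
TCP in rack [-15.5 -45.3 172.3] toolz [-0.025  0.017 -1.   ] toolx [0.006 1.    0.017] foot [-18.4  -0.1  46. ] t 10.8 f [ 0.2  0.4 -3. ] op 9.931743216294269
```

View pics/w9.png

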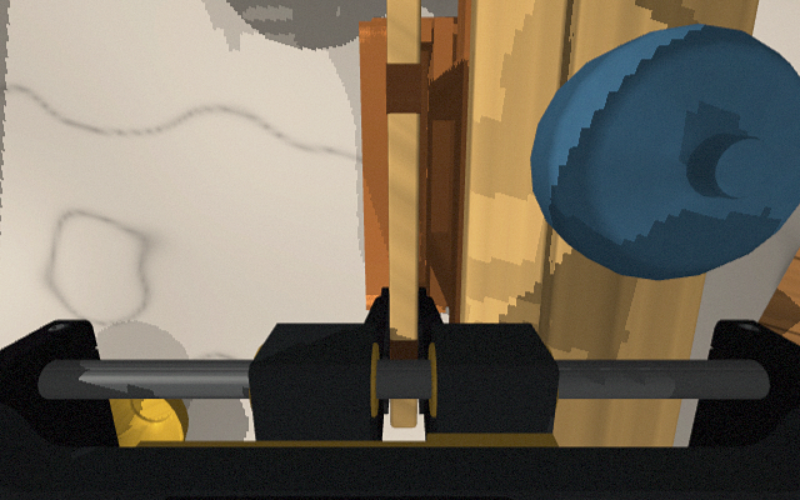

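View pics/s9.png

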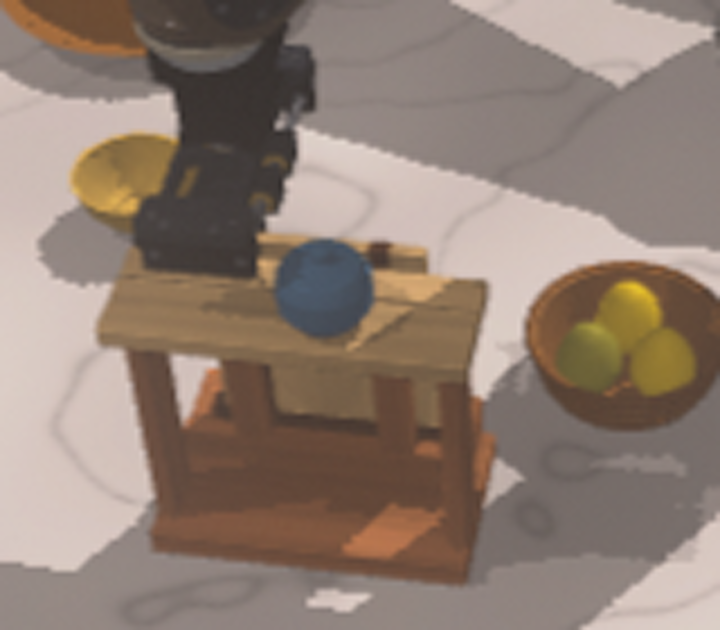

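Emit:
send_rows(
  plan="0 2 0 0 0; 0 1 2 0 0; 0 0 3 0 0; 0 0 3 0 0; 0 0 0 0 0",
)

```text
t: 11.3
eef_pos: [643.8, -217.0, 163.9]
tcp_rot: [-3.118, -0.016, 1.854]
ft_force: [-0.2, 0.9, -3.3]
opening: 0.104
```

```bash
python3 - <<'E'
from h import *
rackinfo()
E
```

```text
TCP in rack [-12.2 -45.2 163.9] toolz [-0.024  0.016 -1.   ] toolx [0.006 1.    0.016] foot [-15.   -0.1  37.7] t 11.3 f [-0.2  0.9 -3.3] op 9.85708301157544
```

Emit:
send_rows(
  plan="0 0 3 0 0; 0 0 3 0 0; 0 0 3 0 0; 0 0 0 0 0",
)

```text
t: 11.7
eef_pos: [644.7, -217.1, 155.8]
tcp_rot: [-3.121, -0.014, 1.854]
ft_force: [-2.4, -0.9, -3.7]
opening: 0.101
```

```bash
python3 - <<'E'
from h import *
import pickle
p=eyes.read_camera("wrist"); save(p,"pics/w10.png"); pickle.dump(p,open("w10.pkl","wb"))
rackinfo()
E
```

```text
TCP in rack [-11.4 -45.5 155.8] toolz [-0.02   0.014 -1.   ] toolx [0.006 1.    0.014] foot [-13.7  -0.7  29.4] t 11.75 f [-1.8 -0.3 -0.4] op 9.883424118407424
```

View pics/w10.png

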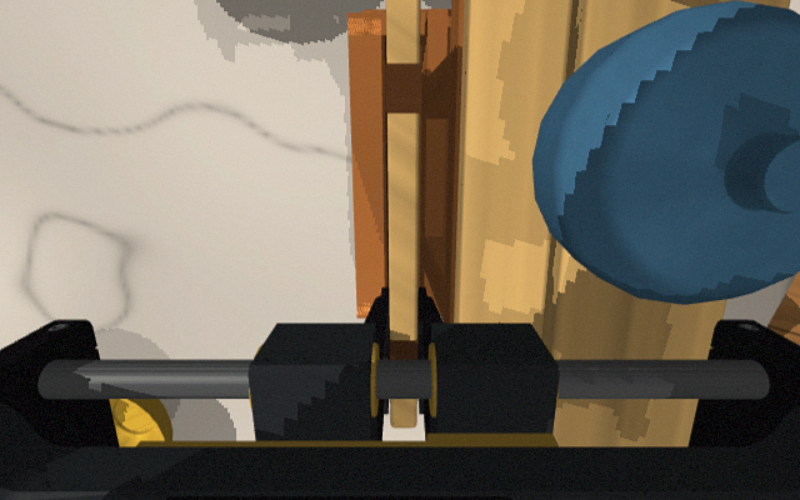

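Emit:
send_rows(
  plan="0 -3 0 0 14; 0 -3 0 0 16; 0 -4 0 0 20; 0 -4 0 0 22; 0 -5 0 0 24; 0 -5 0 0 24; 0 0 0 0 24",
)

```text
t: 12.45
eef_pos: [618.8, -224.6, 156.4]
tcp_rot: [-3.12, -0.014, 1.854]
ft_force: [0.8, -0.0, -0.5]
opening: 0.255
```

```bash
python3 - <<'E'
from h import *
import pickle
p=eyes.read_camera("wrist"); save(p,"pics/w11.png"); pickle.dump(p,open("w11.pkl","wb"))
rackinfo()
E
```

```text
TCP in rack [-38.1 -45.4 156.4] toolz [-0.022  0.015 -1.   ] toolx [0.006 1.    0.014] foot [-40.6  -0.5  30. ] t 12.5 f [-0.8  0.5  0.4] op 23.83273134169168
```

View pics/w11.png

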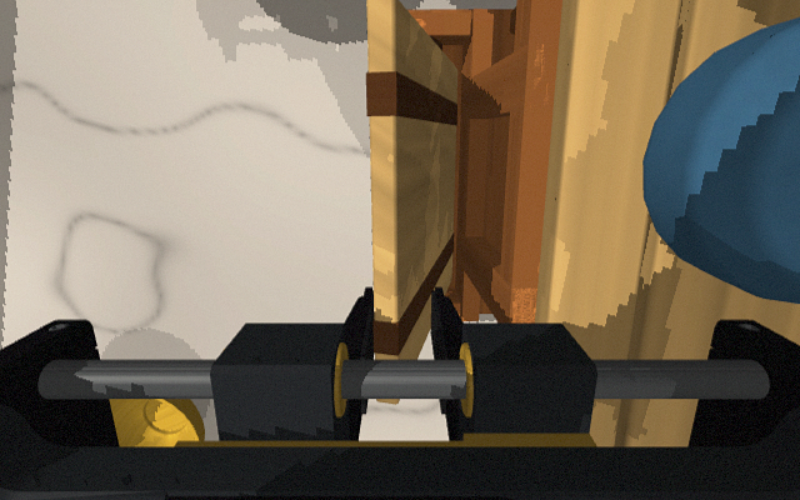

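Emit:
send_rows(
  plan="0 -6 0 0 26; 0 -6 0 0 28; 0 -6 0 0 30; 0 -6 0 0 32; 0 -5 0 0 34; 0 -5 0 0 36; 0 0 0 0 36; 0 0 0 0 36",
)

```text
t: 13.3
eef_pos: [583.5, -235.0, 157.4]
tcp_rot: [-3.12, -0.014, 1.854]
ft_force: [0.2, 1.4, -0.6]
opening: 0.376
```

```bash
python3 - <<'E'
from h import *
import pickle
p=eyes.read_camera("wrist"); save(p,"pics/w12.png"); pickle.dump(p,open("w12.pkl","wb"))
rackinfo()
E
```

```text
TCP in rack [-75.2 -45.2 157.4] toolz [-0.021  0.014 -1.   ] toolx [0.006 1.    0.014] foot [-77.6  -0.4  31. ] t 13.35 f [-0.3 -0.3  1. ] op 36.14596836827073
```

View pics/w12.png

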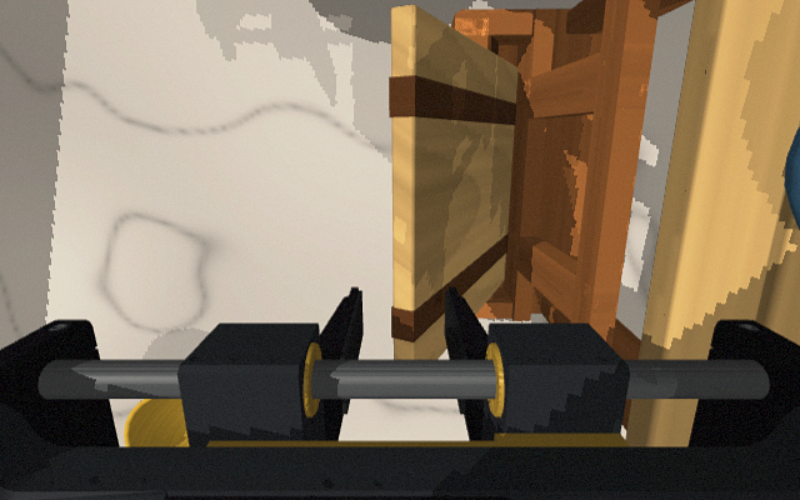

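```bash
python3 crop.py w12.pkl 300 0 140 300 2.6 pics/w12c.png
```

```text
(no output)
```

View pics/w12c.png

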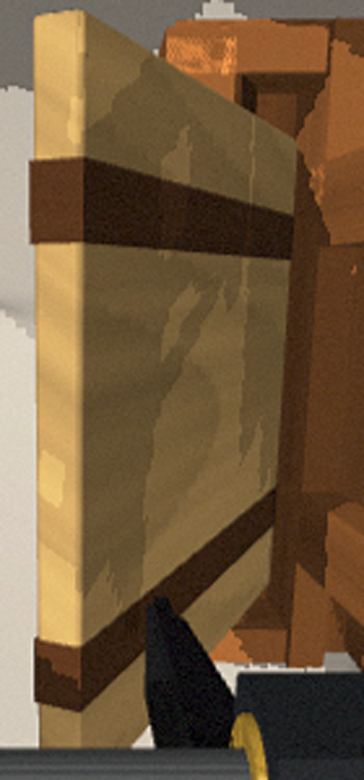

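```bash
cat > fit3.py <<'E'
from h import *
import pickle,sys
from scipy.optimize import least_squares
w=pickle.load(open("w12.pkl","rb"))
uv=np.array([[35,15],[83,10],[298,140],[268,590]])/2.6+[300,0]
def pts(q):
    fx,fy,fz,a,b=q; o=[]
    for n,wd,h in [(-5,75,160),(5,75,160),(5,75,0),(5,-75,0)]:
        y=fy+wd*np.cos(b)-h*np.sin(b); hh=h*np.cos(b)+wd*np.sin(b)
        P=np.array([fx-np.sin(a)*hh+np.cos(a)*n,y,fz+np.cos(a)*hh+np.sin(a)*n]); o.append(Ro.from_euler('z',RK[2]).apply(P)+[RK[0],RK[1],0])
    return np.array(o)
r=least_squares(lambda q:(proj(w,pts(q))-uv).ravel(),[-5,0,22,.4,0],x_scale=[10,10,10,.1,.1]);print(r.x.round(3),r.fun.round(1))
E
python3 fit3.py
```

```text
[-5.1140e+00 -4.0380e+00  2.6058e+01  4.3800e-01 -1.0000e-03] [-1.5  0.6  1.3 -0.7 -0.5  0.7  0.8 -0.6]
```

Emit:
send_rows(
  plan="0 0 -10 0 36; 0 0 -15 0 36; 0 0 -20 0 36; 0 0 -20 0 36; 0 -15 0 0 20; 0 -15 0 0 5; 0 -10 0 0 0; 0 0 0 0 0",
)

```text
t: 14.15
eef_pos: [543.3, -246.8, 226.2]
tcp_rot: [-3.119, -0.015, 1.855]
ft_force: [0.5, -0.1, 0.0]
opening: 0.099
```

```bash
python3 - <<'E'
from h import *
import pickle
p=eyes.read_camera("wrist"); save(p,"pics/w13.png"); pickle.dump(p,open("w13.pkl","wb"))
p=eyes.read_camera("scene"); pickle.dump(p,open("s13.pkl","wb"))
rackinfo()
E
python3 crop.py s13.pkl 190 110 160 140 4.5 pics/s13.png
```

```text
TCP in rack [-115.9  -45.3  226.2] toolz [-0.022  0.015 -1.   ] toolx [0.005 1.    0.015] foot [-118.5   -0.4   99.9] t 14.25 f [ 0.5 -0.1 -0.2] op 2.5689933104418854
```

View pics/w13.png

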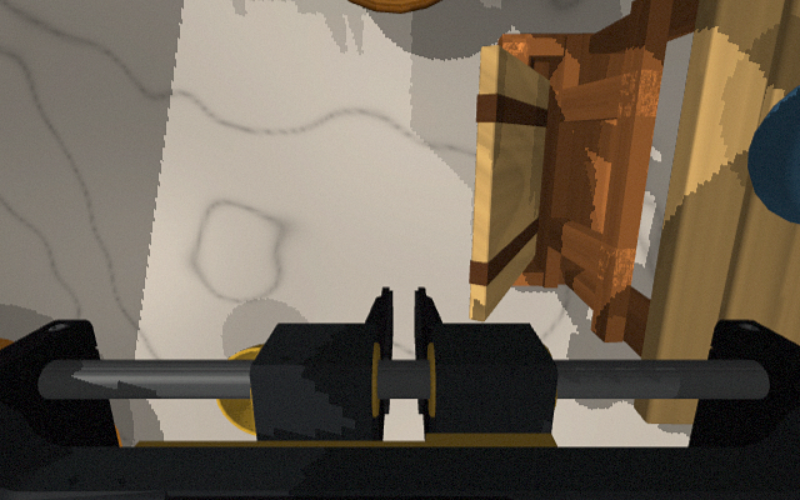

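View pics/s13.png

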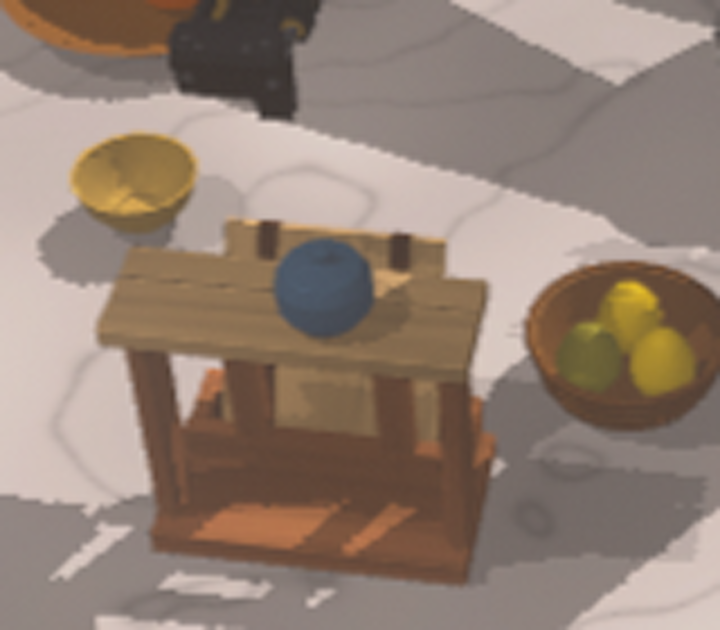

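Emit:
send_rows(
  plan="0 0 18 0 0; 0 0 18 0 0; 0 0 18 0 0; 0 0 16 0 0; 0 0 0 0 0; 0 8 0 0 0; 0 8 0 0 0; 0 0 0 0 0",
)

```text
t: 15.05
eef_pos: [561.6, -241.2, 153.2]
tcp_rot: [-3.121, -0.015, 1.855]
ft_force: [-0.2, 0.1, -0.2]
opening: 0.007
```

```bash
python3 - <<'E'
from h import *
rackinfo()
E
```

```text
TCP in rack [-97.9 -45.  153.2] toolz [-0.021  0.015 -1.   ] toolx [0.004 1.    0.015] foot [-1.004e+02 -1.000e-01  2.680e+01] t 15.05 f [-0.2  0.1 -0.2] op 0.6299284535539019
```

Emit:
send_rows(
  plan="0 7 0 0 0; 0 7 0 0 0; 0 7 0 0 0; 0 7 0 0 0; 0 7 0 0 0; 0 7 0 0 0; 0 7 0 0 0; 0 0 0 0 0",
)

```text
t: 15.85
eef_pos: [613.9, -226.0, 153.6]
tcp_rot: [-3.122, -0.013, 1.856]
ft_force: [-0.1, 0.1, 0.0]
opening: 0.005
```

```bash
python3 - <<'E'
from h import *
import pickle
p=eyes.read_camera("wrist"); save(p,"pics/w14.png"); pickle.dump(p,open("w14.pkl","wb"))
rackinfo()
E
```

```text
TCP in rack [-43.9 -45.3 153.6] toolz [-0.02   0.013 -1.   ] toolx [0.004 1.    0.013] foot [-46.2  -0.6  27.2] t 15.9 f [ 0.  -0.2  0.2] op 0.2831266472400174
```

View pics/w14.png

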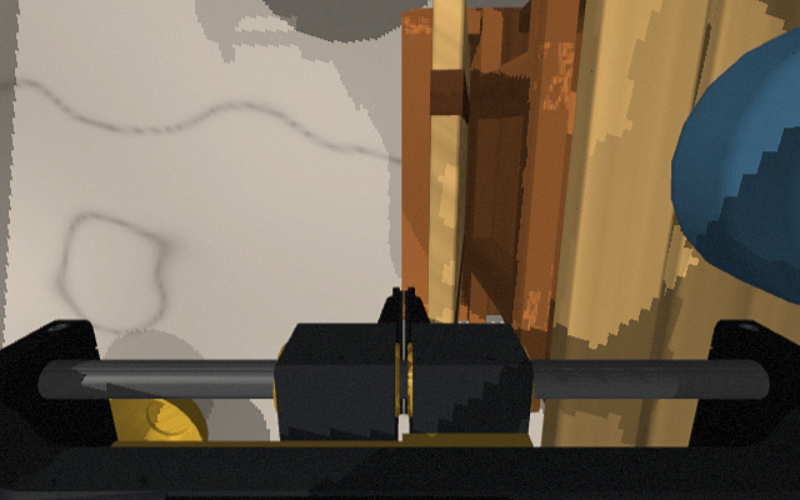

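Emit:
send_rows(
  plan="0 4 0 0 0; 0 4 0 0 0; 0 4 0 0 0; 0 4 0 0 0; 0 4 0 0 0; 0 0 0 0 0; 0 0 0 0 0",
)

```text
t: 16.6
eef_pos: [634.0, -220.2, 153.1]
tcp_rot: [-3.122, -0.013, 1.856]
ft_force: [0.4, 0.4, 0.5]
opening: 0.003
```

```bash
python3 - <<'E'
from h import *
import pickle
p=eyes.read_camera("wrist"); save(p,"pics/w15.png"); pickle.dump(p,open("w15.pkl","wb"))
rackinfo()
E
```

```text
TCP in rack [-22.6 -45.4 153.1] toolz [-0.02   0.013 -1.   ] toolx [0.004 1.    0.013] foot [-24.9  -0.7  26.7] t 16.65 f [-0.3 -0.3  0. ] op 0.7371783822704939
```

View pics/w15.png

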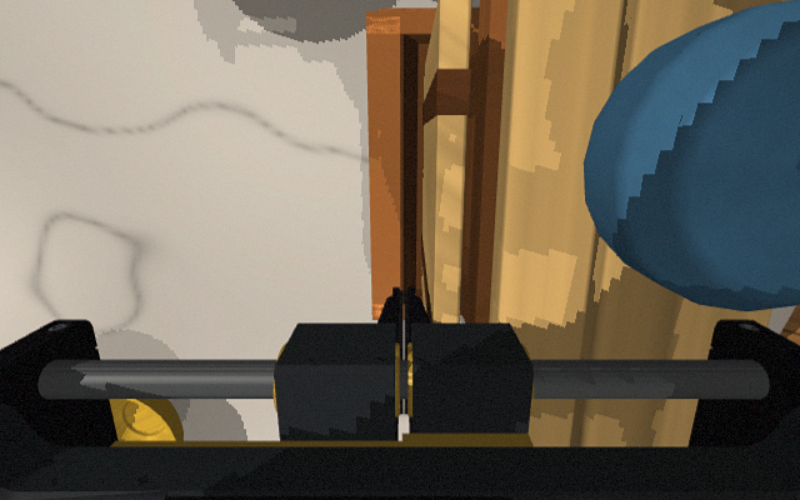

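Emit:
send_rows(
  plan="0 3 0 0 0; 0 3 0 0 0; 0 2 0 0 0; 0 0 0 0 0",
)

```text
t: 17.05
eef_pos: [642.2, -217.8, 153.0]
tcp_rot: [-3.122, -0.013, 1.855]
ft_force: [0.6, 1.1, 0.3]
opening: 0.006
```

```bash
python3 - <<'E'
from h import *
rackinfo()
E
```

```text
TCP in rack [-14.1 -45.5 153. ] toolz [-0.02   0.013 -1.   ] toolx [0.004 1.    0.013] foot [-16.4  -0.8  26.6] t 17.05 f [0.6 1.1 0.3] op 0.573077231728662
```

Emit:
send_rows(
  plan="0 2 0 0 0; 0 2 0 0 0; 0 0 0 0 0",
)

```text
t: 17.35
eef_pos: [646.3, -216.6, 152.9]
tcp_rot: [-3.122, -0.013, 1.855]
ft_force: [0.6, 0.3, 0.1]
opening: 0.002
```

```bash
python3 - <<'E'
from h import *
import pickle
p=eyes.read_camera("wrist"); save(p,"pics/w16.png"); pickle.dump(p,open("w16.pkl","wb"))
rackinfo()
E
```

```text
TCP in rack [ -9.9 -45.5 152.9] toolz [-0.02   0.013 -1.   ] toolx [0.004 1.    0.013] foot [-12.2  -0.8  26.5] t 17.4 f [-0.1 -0.2 -0.4] op 0.6713112943502041
```

View pics/w16.png

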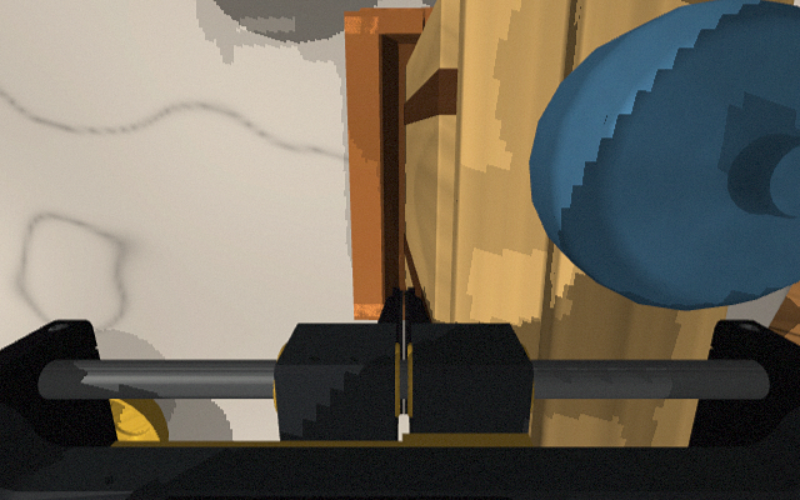

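Emit:
send_rows(
  plan="0 -10 0 0 0; 0 -15 -5 0 0; 0 -20 -15 0 0; 0 -25 -25 0 0; 0 -25 -30 0 0; 0 -10 -30 0 0; 0 0 -30 0 0; 0 0 0 0 0",
)

```text
t: 18.2
eef_pos: [536.3, -249.6, 296.2]
tcp_rot: [-3.119, -0.014, 1.854]
ft_force: [0.5, 0.6, -0.3]
opening: 0.005
```

```bash
python3 - <<'E'
from h import *
import pickle
p=eyes.read_camera("wrist"); save(p,"pics/w17.png"); pickle.dump(p,open("w17.pkl","wb"))
p=eyes.read_camera("scene"); pickle.dump(p,open("s17.pkl","wb"))
rackinfo()
E
python3 crop.py s17.pkl 190 110 160 140 4.5 pics/s17.png
```

```text
TCP in rack [-124.9  -44.9  292.4] toolz [-0.026  0.018 -1.   ] toolx [0.006 1.    0.018] foot [-127.9    0.4  166.3] t 18.3 f [-0.3  0.4  0.2] op 0.4597146502219946
```

View pics/w17.png

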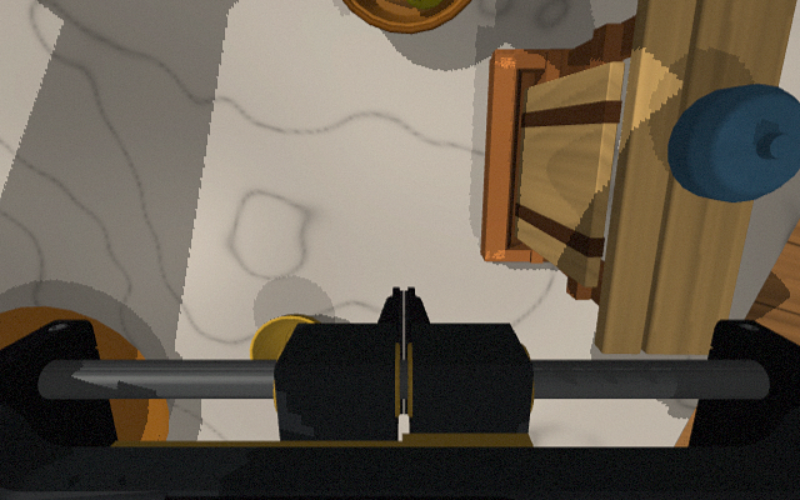

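View pics/s17.png

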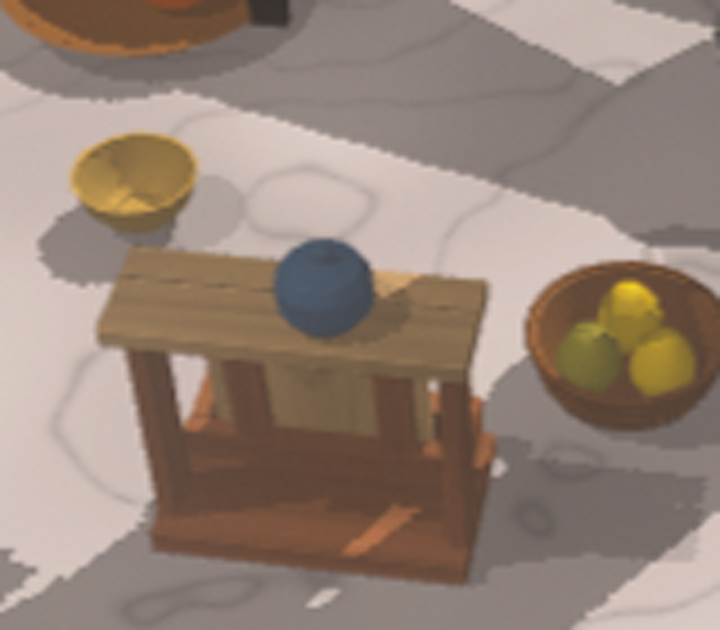

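```bash
cat > ov.py <<'E'
from h import *
import pickle
w=pickle.load(open("w17.pkl","rb"))
b=np.radians(5); im=w["image"][:,:,::-1].copy(); f=4
im=cv2.resize(im[20:260,370:560],None,fx=3,fy=3,interpolation=cv2.INTER_CUBIC)
def W(P): return Ro.from_euler('z',RK[2]).apply(P)+[RK[0],RK[1],0]
def bp(n,y,h): return [np.sin(b)*h+np.cos(b)*n, y, 20+np.cos(b)*h-np.sin(b)*n]
P=[bp(-10,75,160),bp(-10,-75,160),bp(-10,75,32),bp(-10,-75,32),bp(0,75,160),bp(0,-75,160)]
for u,v in proj(w,W(P)): cv2.circle(im,(int((u-370+.5)*3),int((v-20+.5)*3)),3,(0,255,0),-1)
for u,v in proj(w,W([[8,115,210],[8,-115,210],[-23,86,50],[-23,-86,50]])): cv2.circle(im,(int((u-370+.5)*3),int((v-20+.5)*3)),3,(255,0,255),-1)
cv2.imwrite("pics/ov17.png",im)
E
python3 ov.py
```

```text
(no output)
```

View pics/ov17.png

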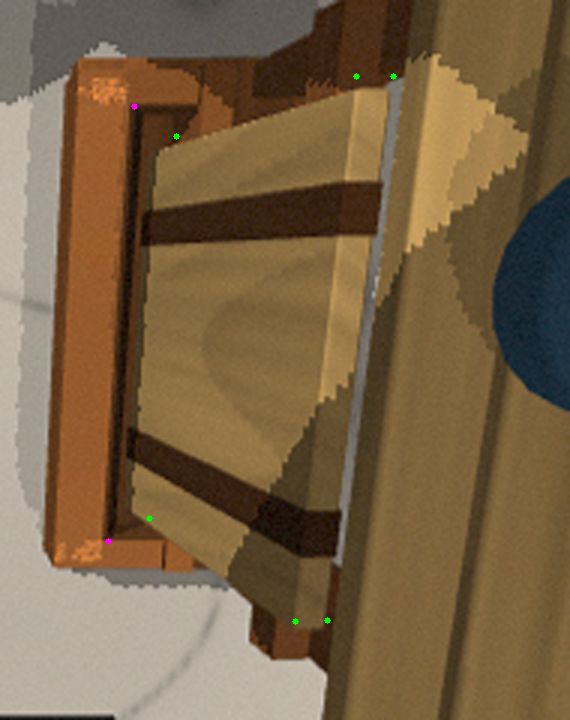

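```bash
cat >> ov.py <<'E'
for fx in (0,-4):
  for h in (0,6,32):
    print(fx,h,[((proj(w,W([np.add(bp(-10,y-4,h),[fx,0,0])]))[0]-[369.5,19.5])*3).round() for y in (75,-75)])
print("chamfer bottom",[((proj(w,W([[-14,y,26]]))[0]-[369.5,19.5])*3).round() for y in (75,-75)])
im0=pickle.load(open("top0.pkl","rb"));im1=eyes.read_camera("top")
save(im1,"pics/top18.png"); rackinfo()
s1=eyes.read_camera("scene"); s0=pickle.load(open("scene0.pkl","rb"))
for a,c in ((im0,im1),(s0,s1)):
  for t in ["brass_bowl","pot","spatula","basket"]:
    print(t,[(np.round(b["bbox"],1).tolist(),round(b["confidence"],2)) for b in boxes_of(t,c)[:1]])
E
python3 ov.py
```

```text
0 0 [array([147., 156.]), array([125., 510.])]
0 6 [array([152., 155.]), array([129., 513.])]
0 32 [array([175., 147.]), array([149., 527.])]
-4 0 [array([137., 156.]), array([116., 510.])]
-4 6 [array([142., 155.]), array([120., 513.])]
-4 32 [array([165., 148.]), array([139., 527.])]
chamfer bottom [array([141., 144.]), array([119., 504.])]
TCP in rack [-124.7  -44.7  291.3] toolz [-0.027  0.02  -0.999] toolx [0.006 1.    0.019] foot [-127.9    0.8  165.2] t 18.35 f [ 0.6  0.3 -0.3] op 0.4015341278015337
brass_bowl [([432.0, 241.1, 26.9, 23.8], 0.63)]
pot [([357.9, 174.0, 17.8, 14.8], 0.83)]
spatula [([185.8, 204.1, 20.2, 75.0], 0.95)]
basket []
brass_bowl []
pot [([253.3, 164.2, 18.9, 21.3], 0.77)]
spatula [([465.4, 208.5, 25.1, 74.6], 0.69)]
basket [([307.3, 168.2, 46.3, 38.2], 0.73)]
```

```bash
python3 crop.py w17.pkl 395 35 110 200 4 pics/w17c.png; cp pics/w17c.png pics/w17d.png; python3 -c "
import cv2,numpy as np
a=cv2.imread('pics/w17c.png');a=a[:, :];b=np.clip((a/255.)**.55*255,0,255).astype('uint8');cv2.imwrite('pics/w17d.png',cv2.resize(b,None,fx=.74,fy=.74))"
```

```text
(no output)
```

View pics/w17d.png

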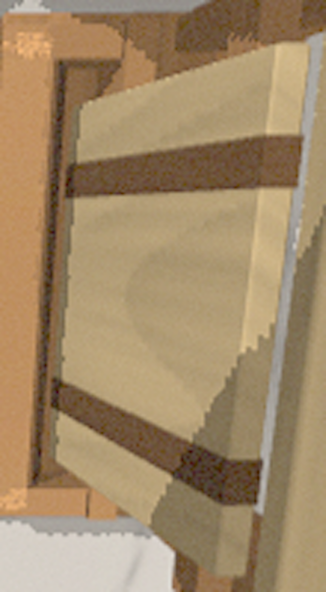

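```bash
python3 - <<'E'
from h import *
rplan([-150,-80,215],4,0)
E
```

```text
-9.2 -6.0 19.0 -0.001 0; -9.2 -6.0 19.0 -0.001 0; -9.2 -6.0 19.0 -0.001 0; -9.2 -6.0 19.0 -0.001 0
```

```bash
python3 - <<'E'
from h import *
print(job_done()); print(env.state()["t"])
E
```

```text
the job is handed in; nothing more can be done
None
the job is handed in; nothing more can be done
```

The board is standing in the rack's slot against the backrest, and I handed the job in at about 18.5 s of the 72 s allowed. No verdict was reported, so what follows rests on my own measurements.

**What I did:** The moves cannot tilt the tool, so I didn't use the tilted grip the task describes. I pushed the board upright in the stand with one finger, pinched it vertically, lifted it out and lowered its foot into the slot. Then I opened the fingers a little and drew its top towards the robot until it leaned on the rail. I let go there, and finally pushed it past upright with the shut fingers, so it fell back onto the backrest.

**Last checks:**
- **Leaning step:** the fit to the wrist picture gave 25 degrees of lean. The foot was at x = -5, y = -4, z = 26 mm in the rack frame, all inside the limits.
- **Seated board:** the top edge and the lower edge match the seated position projected into the wrist picture to about 1 pixel. The board sits about 4 mm to one side along the slot.
- **Disagreement on the lower edge:** at first it looked about 8 mm too high. The dark stripes run on into a shadowed band down to the slot floor, so I took this as the rail's shadow. I did not take another picture to confirm it.
- **Bystanders:** the pot and spatula showed no clear shift in either fixed camera. The network missed the basket in the last top picture and the bowl in the last scene picture. In the other camera each stood where it began, within a few pixels.
- **Robot:** the gripper is clear of everything and the wrist force is about zero. The largest force I read was about 7 N.

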